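File the heel-raise test plates in their leaning rack

TASK

Put the two loose heel-raise plates back in the leaning wooden rack, whose slots are graded by thickness: the 18 mm plate goes first, into the middle slot, then the 12 mm plate into the front slot, because a plate standing in front bars the way to the slot behind it. Tip each plate edge-on and set it in square end down with its round heel end and finger hole on top, let it stand fully home on the slot's floor, and leave the thick plate in the back slot and the jar, bottle and webbing roll where they are.

Things in the scene. Friction and masses are not known exactly. Their poses are not given: they have to be found in the camera images.
- rack: plain plywood rack fixed to the bench, base 190 x 112 mm; three slots one behind another. Origin: on the bench under the slots. +x from front (thinnest slot) to back (widest), +y along the slots, z up. All slots lean 30 degrees: the way out of a slot is (0.5, 0, 0.866) in this frame. Partitions 12 mm thick, tops 71 mm above the bench; cheeks to y = -45 and +45 mm, tops at 58 mm
- slot_front (a point): middle of the floor of the front slot, 24 mm above the bench. The slot measures 66 mm along the rack's y, 15 mm across, and is 50 mm deep along its lean; its floor is square to the lean
- slot_middle (a point): middle of the floor of the middle slot, 24 mm above the bench: 66 mm along y, 21 mm across, 50 mm deep along its lean
- slot_back (a point): middle of the floor of the back slot, 24 mm above the bench: 66 mm along y, 27 mm across, 50 mm deep along its lean
- plate_thin: flat wooden plate 140 x 60 x 12 mm, about 75 g, lying flat. One end square, the other a half round of 30 mm radius with an 18 mm finger hole. Origin: middle of the underside. +x along its length to the square end (70 mm), -x to the round end (70 mm; the sides are straight from x = -40 to +70 mm), y across its width, z through its thickness to the upper face (12 mm)
- plate_medium: the same plate but 18 mm thick, about 110 g, lying flat; axes as for plate_thin, upper face at z = 18 mm
- plate_thick: the same plate but 24 mm thick, about 150 g, standing in the back slot, loose, square end down, its top about 145 mm above the bench
- plate_thin_foot (a point): middle of the square end face of the 12 mm plate (half-way through its thickness)
- plate_medium_foot (a point): middle of the square end face of the 18 mm plate
- plate_thick_foot (a point): middle of the square end face of the 24 mm plate
- screw_jar: clear screw jar with red lid, about 66 mm across, 83 mm tall, standing behind the work; origin under its centre
- glue_bottle: white glue bottle with orange nozzle, 56 mm across, 165 mm tall, standing; origin under its centre
- webbing_roll: small roll of black webbing, 124 mm across, 26 mm high, lying flat; origin under its centre
There are look-alikes about, which are no part of the job. What is shaped like the plate_thick but blue is not meant.

How it is judged:
By the outcome, as a careful person would: the job done as asked, in the order asked, and still so for the second after the job is handed in, with the robot touching nothing.
It also fails if it takes over 61 s, if anything falls off the work surface, if the arm or the gripper's body presses on something with over 40 N, if the wrist force passes 120 N, or if a joint passes its speed limit or range.

ROBOT

A 6-joint arm with a two-finger parallel gripper is mounted at the origin on a cart in front of the work surface, level with it; the furniture and walls round the work are solid. World frame = base frame: x ahead of the robot, y to its left, z up, the work surface at z = 0. Lengths are in m, angles in rad, forces in N, time in s.
With the tool pointing down it reaches from about 0.35 to 0.85 m from the base axis. Payload 8.1 kg.
Tool frame: the origin (TCP) lies at the centre of the arm's flange, where the gripper is bolted on; the fingertips stand 186 mm ahead of it and the grasp point (between the pads) lies 167 mm ahead of it; z points along the fingers, y is the line along which they close (so a half turn about z gives the same grasp; the last joint's range is limited). The gripper opens to 93 mm and grips with 3 to 60 N. Pads are 15 mm wide; open, the fingers measure 128 mm over their backs; the gripper's body (75 mm by 188 mm) begins 65 mm behind the grasp point.
Start: joints at [-1.311, 0.13, 1.488, -0, 1.523, -0.085], TCP at [0.203, -0.565, 0.405] pointing down, gripper open.
Joint ranges: [-2.96, 2.96], [-0.89, 2.26], [0.02, 2.5], [-1.34, 4.48], [0, 2.73], [-2.66, 2.66]. Speed limits (rad/s): [2.39, 2.39, 2.79, 3.14, 3.14, 3.14].

INTERFACE

Orientations are given as a rotation vector (axis times angle).
In Python, from plant import read_state, read_camera, camera_params, robot gives the robot as it stands.
- The arm moves only by the tool carry_out, never from a script. Its argument "targets" is a list of rows, each an object of numbers: "hand": the opening in per cent of the stroke, from 0 (shut) to 100 (fully open); "x", "y", "z": the shift along the tool's x, y, z in m; "ax", "ay", "az": the turn, a rotation vector about the tool's x, y, z in rad. In form: [{"hand": .., "x": .., "y": .., "z": .., "ax": .., "ay": .., "az": ..}, ...]. A call has 1 to 8 rows; each row is the pose to reach, as a shift and turn from the pose commanded when the call began, along the tool's axes at that moment; what a row does not reach only later rows make up. A row lasts 1/8 s, in which the tool goes at most 62.5 mm and 10.7 degrees, less where a joint would pass 70% of its speed; a pose out of reach is approached as far as the arm can. A call with a gripper value outside its range is refused whole. The fingers move at their own pace and stop on an object; "newtons" is the grip in N (left out, the last holds). Time passes only in rows, so rows that repeat a pose let the fingers close. It gives the time, the measured TCP pose, the force, the opening and the grip force at its end, in the units of the state.
- read_state(): the state, without advancing time (a new reading comes with each control period).
- read_camera(name): name is "side" or "top" or "wrist"; returns (picture, depth): 480x640x3 uint8, blue, green, red; 480x640 float32, m along the optical axis (not along the pixel's ray), 0 where there is no reading.
- camera_params(name): a dict with "fx", "fy", "cx", "cy" (pixels), "k1" (the pictures are not rectified: a ray, as slopes to the right and down, at radius r is drawn at 1 + k1 r^2 times it, then the intrinsics apply), "position" and "rotation" of the camera in the world. Camera axes: x right, y up, looking along -z (the intrinsics and any distortion apply to the point x, -y, -z); pixel columns grow to the right and rows downward; lengths in m; the calibration is good to about 2 mm. A picture is of the moment at which its call begins: read the wrist's pose just before it. camera_params takes no time and is no camera call; for the wrist camera it gives the pose at the moment of the call.
- robot.close_job(): hands the job in; it is judged then, once.
The state is a dict: "t": time; "q": joint angles; "dq": joint speeds; "joint_torque": joint torques, N m; "tool_pos": TCP position; "orientation": TCP orientation; "force": force on the tool from outside, world axes, zero at the start; "wrist_torque": the same for the moment, N m; "opening": finger opening in m; "gripper_force": force on a finger pad.
Only numpy, scipy, OpenCV 4.12 (cv2) and the standard library are available. Lean on these libraries where they do the work, as an engineer would, in place of code of your own. Each camera call takes 0.05 s, during which the arm holds its last target. There are 200 camera calls.

## Working session

There is one attempt and no reset: what is moved stays moved. The work goes in short steps, Python scripts to look and compute and a tool call to move; the robot and the scene stay as the last step left them, time stands still between calls to the robot, and variables do not carry over. Pictures are saved under pics/ and viewed, at most 10 in all, crops included, and the job is handed in when it is done.

Besides the shell and the picture viewer there is one more tool, called after ">>>" in YAML: its name, and indented under it one key for each argument. carry_out: Moves the arm, as the interface text tells. Its arguments: {"type":"object","properties":{"targets":{"type":"array","items":{"type":"object","properties":{"hand":{"type":"number"},"x":{"type":"number"},"y":{"type":"number"},"z":{"type":"number"},"ax":{"type":"number"},"ay":{"type":"number"},"az":{"type":"number"}}}},"newtons":{"type":"number"}},"required":["targets"]}

```bash
ls; mkdir -p pics
python3 - <<'E'
from plant import *
import cv2,numpy as np
print(read_state())
for n in ("top","side"):
    im,d=read_camera(n); cv2.imwrite(f"pics/{n}0.png",im); np.save(f"pics/{n}0.npy",d); cv2.imwrite(f"pics/{n}0raw.png",im)
    print(n,camera_params(n))
E
```

```text
pics
{'t': 0.0, 'q': array([-1.31140455e+00,  1.31137904e-01,  1.48927897e+00,  1.96388078e-05,
        1.52296884e+00, -8.54195717e-02]), 'dq': array([-0.00093571,  0.00146379, -0.00030947, -0.00081181, -0.00069193,
        0.00193025]), 'joint_torque': array([-7.60952280e-04, -5.59836459e+01, -4.91768754e+01,  7.67340674e-02,
        3.49327130e-02, -1.42494864e-04]), 'tool_pos': array([ 0.20276693, -0.56445986,  0.4037012 ]), 'orientation': array([-3.09325706e+00, -5.38640962e-01,  2.13872964e-04]), 'force': array([0.86703468, 0.24350914, 0.08661912]), 'wrist_torque': array([ 0.00223562, -0.06572402, -0.01144903]), 'gripper_force': 0.0, 'opening': 0.09301756655267475}
top {'fx': 527.0637451705576, 'fy': 527.0637451705576, 'cx': 315.70377834716123, 'cy': 235.85591225504058, 'k1': -0.052080080376872985, 'position': array([0.37220089, 0.03093455, 1.16196812]), 'rotation': array([ 0.15709422, -0.18328339, -1.65619294])}
side {'fx': 521.8240524331547, 'fy': 521.8240524331547, 'cx': 320.65138656027307, 'cy': 237.83000398266293, 'k1': -0.12515858890617296, 'position': array([ 1.02448326, -0.42124843,  1.0906326 ]), 'rotation': array([0.52783156, 0.22211782, 0.77700355])}
```

View pics/top0.png

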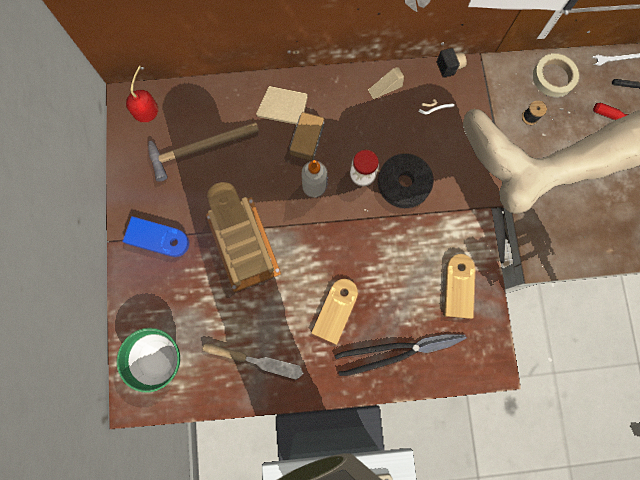

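View pics/side0.png

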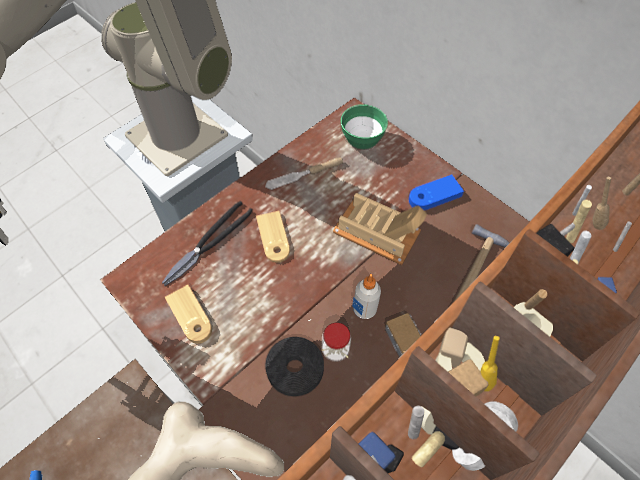

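Top view: two wooden plates at about (336,310) and (460,287), the rack at (240,245) with the thick plate leaning away at (222,200), and a blue decoy at (155,237). Next I measure these in world coordinates from depth.

```bash
cat > h.py <<'E'
import numpy as np,cv2
from scipy.spatial.transform import Rotation as R
def cloud(d,c):
    v,u=np.mgrid[0:480,0:640].astype(np.float64)
    K=np.array([[c['fx'],0,c['cx']],[0,c['fy'],c['cy']],[0,0,1]])
    p=cv2.undistortPoints(np.stack([u.ravel(),v.ravel()],1)[:,None],K,np.array([c['k1'],0,0,0.]))[:,0]
    D=d.ravel()
    P=np.stack([p[:,0]*D,-p[:,1]*D,-D],1)
    return (P@R.from_rotvec(c['rotation']).as_matrix().T+c['position']).reshape(480,640,3)
E
python3 - <<'E'
from h import *; from plant import camera_params
for n,boxes in (("top",[(300,270,370,350),(435,245,490,325)]),("side",[(250,200,300,270),(160,280,220,350)])):
    im=cv2.imread(f"pics/{n}0raw.png"); W=cloud(np.load(f"pics/{n}0.npy"),camera_params(n))
    hsv=cv2.cvtColor(im,cv2.COLOR_BGR2HSV)
    for x0,y0,x1,y1 in boxes:
        w=W[y0:y1,x0:x1]; h=hsv[y0:y1,x0:x1]
        bench=np.median(w[...,2][(w[...,2]<.006)&(w[...,2]>-.01)])
        m=((h[...,0]>12)&(h[...,0]<30)&(h[...,1]>60)&(h[...,2]>150)).astype(np.uint8)
        m=cv2.morphologyEx(m,cv2.MORPH_OPEN,np.ones((3,3)))
        c=max(cv2.findContours(m,0,2)[0],key=cv2.contourArea); mm=np.zeros_like(m); cv2.drawContours(mm,[c],-1,1,-1)
        P=w[(mm>0)]; z=np.median(P[:,2]); P=P[abs(P[:,2]-z)<.004]
        r=cv2.minAreaRect((P[:,:2]*1000).astype(np.float32))
        g=w[(mm>0)&(w[...,2]<0.006)]
        # hole: dark pixels
        print(n,'bench',bench,'topz',z,'rect',r,'box',cv2.boxPoints(r).round(0).tolist(),'n',len(P),'hole-ish',g.mean(0) if len(g) else None)
n='top'
W=cloud(np.load("pics/top0.npy"),camera_params("top"))
w=W[170:300,190:290].reshape(-1,3)
for lo,hi in((.052,.062),(.065,.076),(.13,.16)):
    s=w[(w[:,2]>lo)&(w[:,2]<hi)]; print(lo,len(s),s.min(0),s.max(0),s.mean(0))
np.save('pics/rackpts.npy',w)
# height picture of rack: plan view 1mm/px x4
w2=cloud(np.load("pics/side0.npy"),camera_params("side"))[180:270,320:440].reshape(-1,3)
img=np.zeros((600,800,3),np.uint8)
for k,ww in enumerate((w,w2)):
  for p in ww:
    if p[2]>.012:
        X=int(400*k+ (0.30-p[1])*1500); Y=int(590-(p[0]-.38)*1800*.75)
        if 400*k<=X<400*k+400 and 0<=Y<600:
            col=(255,255,255) if .066<p[2]<.076 else (0,255,255) if .053<p[2]<.063 else (0,0,255) if p[2]>.076 else (120,60,0) if p[2]<.035 else (0,120,0)
            cv2.circle(img,(X,Y),2,col,-1)
cv2.imwrite('pics/plan.png',img)
E
```

```text
top bench -0.0010379348843747582 topz 0.01083818218533783 rect ((455.986328125, -29.545974731445312), (60.0382080078125, 139.56454467773438), 60.82503890991211) box [[380.0, -22.0], [502.0, -90.0], [532.0, -37.0], [410.0, 31.0]] n 1530 hole-ish [ 4.66729361e-01 -4.61263603e-02  2.32805378e-04]
top bench -0.0009286144655706874 topz 0.016890637983072332 rect ((481.7499694824219, -305.1672058105469), (60.34646987915039, 139.97238159179688), 78.68599700927734) box [[407.0, -321.0], [544.0, -348.0], [556.0, -289.0], [419.0, -262.0]] n 1462 hole-ish [ 4.92529664e-01 -3.29562190e-01 -3.27959569e-04]
side bench 0.0001295237665788207 topz 0.0118920284086379 rect ((456.3603820800781, -29.645408630371094), (60.09748077392578, 142.737060546875), 60.92851638793945) box [[379.0, -21.0], [504.0, -91.0], [533.0, -38.0], [409.0, 31.0]] n 1014 hole-ish [ 0.47114991 -0.03312473  0.00066617]
side bench -0.0002377717223371878 topz 0.017439291821298886 rect ((482.422119140625, -305.30364990234375), (59.030521392822266, 140.6472625732422), 79.27182006835938) box [[408.0, -321.0], [546.0, -347.0], [557.0, -289.0], [419.0, -263.0]] n 1285 hole-ish [ 4.72528281e-01 -2.95525285e-01  2.09749670e-04]
0.052 1235 [0.52747144 0.09966691 0.0520189 ] [0.71276169 0.23019377 0.06199023] [0.61427221 0.1630784  0.05689412]
0.065 518 [0.56472031 0.11982158 0.06501765] [0.69573738 0.20621923 0.07588713] [0.62157855 0.16509263 0.0681883 ]
0.13 350 [0.68086816 0.16045816 0.13001062] [0.72466796 0.21468053 0.1518663 ] [0.70420142 0.18975254 0.1388535 ]
```

View pics/plan.png

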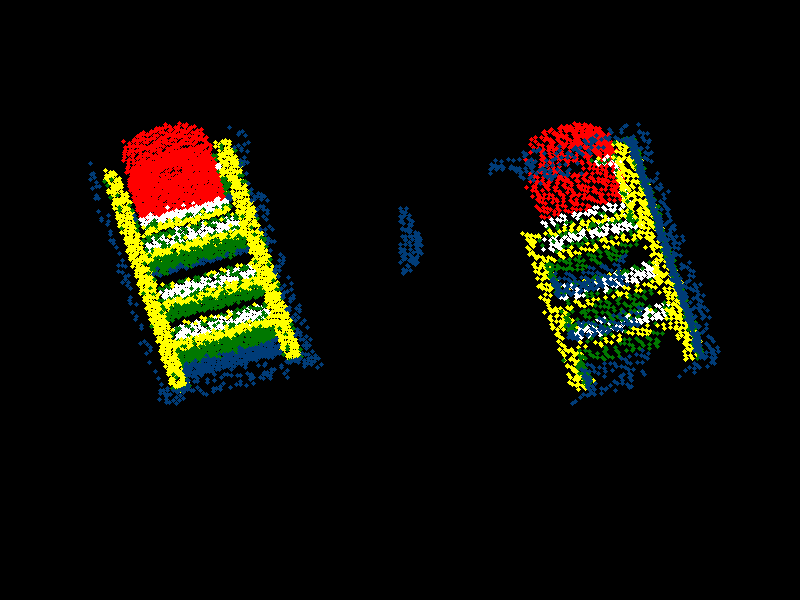

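Left/right plan of the rack from both cameras agree: cheeks (yellow) and partition tops (white) show, yaw about 16°. I'll fit it numerically.

Run:
```python
from h import *; from plant import camera_params
for n,(y0,y1,x0,x1) in (("top",(170,300,190,290)),("side",(180,270,320,440))):
    w=cloud(np.load(f"pics/{n}0.npy"),camera_params(n))[y0:y1,x0:x1].reshape(-1,3)
    w[:,2]+=.001 if n=="top" else 0
    s=w[(w[:,2]>.055)&(w[:,2]<.061)&(w[:,0]>.5)&(w[:,0]<.75)]
    best=None
    for yaw in np.radians(np.arange(5,30,.25)):
        yy=-np.sin(yaw)*s[:,0]+np.cos(yaw)*s[:,1]
        h,e=np.histogram(yy,np.arange(-.2,.2,.003)); sc=(h.astype(float)**2).sum()
        if best is None or sc>best[0]: best=(sc,yaw)
    yaw=best[1]; c,sn=np.cos(yaw),np.sin(yaw)
    q=np.stack([c*w[:,0]+sn*w[:,1],-sn*w[:,0]+c*w[:,1],w[:,2]],1)
    t=q[(q[:,2]>.055)&(q[:,2]<.061)&(q[:,0]>.5)&(q[:,0]<.8)]; h,e=np.histogram(t[:,1],np.arange(-.1,.1,.003))
    print(n,np.degrees(yaw),[(round(a,3),int(b)) for a,b in zip(e,h) if b>15])
    thk=q[q[:,2]>.09]; print('thick y range',np.percentile(thk[:,1],[1,99]))
    lo=t[:,1]; A=e[:-1][h>30]; yc=(A.min()+A.max()+.003)/2; print('yc',yc)
    z=q[(abs(q[:,1]-yc)<.028)]
    for a in np.arange(.56,.74,.003):
        b=z[(z[:,0]>=a)&(z[:,0]<a+.003)][:,2]
        if len(b): print(f"{a:.3f} {np.percentile(b,10)*1e3:.0f} {np.median(b)*1e3:.0f} {np.percentile(b,90)*1e3:.0f}",end=' | ')
    print()
```

```text
top 16.75 [(np.float64(-0.067), 43), (np.float64(-0.064), 95), (np.float64(-0.061), 92), (np.float64(-0.058), 87), (np.float64(-0.055), 42), (np.float64(0.011), 38), (np.float64(0.014), 89), (np.float64(0.017), 97), (np.float64(0.02), 93), (np.float64(0.023), 34)]
thick y range [-0.07764487  0.00796261]
yc -0.020499999999999935
0.560 9 12 14 | 0.563 10 15 21 | 0.566 19 23 27 | 0.569 24 29 32 | 0.572 29 34 37 | 0.575 36 40 43 | 0.578 41 44 48 | 0.581 46 48 53 | 0.584 49 54 57 | 0.587 56 60 63 | 0.590 60 64 68 | 0.593 66 69 72 | 0.596 66 68 71 | 0.599 63 67 69 | 0.602 62 64 67 | 0.605 57 58 59 | 0.608 41 44 48 | 0.611 43 47 50 | 0.614 48 52 56 | 0.617 53 57 62 | 0.620 59 63 68 | 0.623 64 68 71 | 0.626 67 69 71 | 0.629 66 68 70 | 0.632 63 65 68 | 0.635 61 61 61 | 0.641 33 35 39 | 0.644 34 38 42 | 0.647 39 44 47 | 0.650 44 49 52 | 0.653 50 53 57 | 0.656 54 60 62 | 0.659 60 64 68 | 0.662 66 69 72 | 0.665 66 68 70 | 0.668 64 67 69 | 0.671 64 65 68 | 0.674 58 62 65 | 0.677 62 66 70 | 0.680 68 70 74 | 0.683 72 76 80 | 0.686 78 81 85 | 0.689 81 86 91 | 0.692 86 90 94 | 0.695 90 96 100 | 0.698
[... 973 characters left out ...]
 61 64 66 | 0.623 28 68 69 | 0.626 20 66 71 | 0.629 18 66 70 | 0.632 18 64 67 | 0.635 22 23 26 | 0.638 26 29 31 | 0.641 30 33 36 | 0.644 36 39 41 | 0.647 42 45 48 | 0.650 47 49 52 | 0.653 53 55 56 | 0.656 57 61 63 | 0.659 62 65 67 | 0.662 65 68 70 | 0.665 67 69 71 | 0.668 63 67 71 | 0.671 56 64 67 | 0.674 58 60 63 | 0.677 63 66 68 | 0.680 67 71 75 | 0.683 73 76 79 | 0.686 68 80 83 | 0.689 67 86 89 | 0.692 77 90 94 | 0.695 92 96 98 | 0.698 81 101 103 | 0.701 96 106 109 | 0.704 97 111 114 | 0.707 106 116 120 | 0.710 11 117 123 | 0.713 12 97 127 | 0.716 11 108 132 | 0.719 11 134 139 | 0.722 10 128 143 | 0.725 10 119 146 | 0.728 10 128 147 | 0.731 10 127 149 | 0.734 7 17 144 | 0.737 -2 122 144 |
```

Measured: 18 mm plate at (0.482,-0.305), round end toward yaw -11°. 12 mm plate at (0.456,-0.030), yaw -29.1°. Rack yaw 16.85°, and wall spacing and heights agree with the given sizes. Next come a move helper and the first approach.

```bash
cat >> h.py <<'E'
RY=np.radians(16.85); EX=np.array([np.cos(RY),np.sin(RY),0]); EY=np.array([-np.sin(RY),np.cos(RY),0])
def rack(x,y,z): return x*EX+y*EY+np.array([0,0,z])   # rotated world coords (rack yaw), origin at base
YC=-.022; MID=rack(.6250,YC,.024); FRONT=rack(.5902,YC,.024); LEAN=.5*EX+np.array([0,0,.866])
def rot(yaw,t):
    yaw,t=np.radians([yaw,t]); e=np.array([np.cos(yaw),np.sin(yaw),0]); k=np.array([0,0,1.])
    z=np.sin(t)*e-np.cos(t)*k; x=np.cos(t)*e+np.sin(t)*k
    return np.stack([x,np.cross(z,x),z],1)
def go(grasp,Rm,s):
    """row to bring the grasp point (167 mm ahead of TCP) to grasp with orientation Rm"""
    R0=R.from_rotvec(s['orientation']).as_matrix()
    d=R0.T@(np.asarray(grasp)-.167*Rm[:,2]-s['tool_pos']); a=R.from_matrix(R0.T@Rm).as_rotvec()
    print('row',dict(zip(('x','y','z','ax','ay','az'),[float(v) for v in np.r_[d.round(4),a.round(4)]])),'steps',np.linalg.norm(d)/.0625,np.degrees(np.linalg.norm(a))/10.7)
def show(s):
    Rm=R.from_rotvec(s['orientation']).as_matrix(); g=s['tool_pos']+.167*Rm[:,2]
    print('t',s['t'],'grasp',g.round(4),'z',Rm[:,2].round(3),'x',Rm[:,0].round(3),'F',s['force'].round(1),'open',round(s['opening'],4),'gf',round(s['gripper_force'],1),'q',s['q'].round(2))
E
python3 - <<'E'
from h import *; from plant import *
s=read_state(); show(s); go([.5066,-.310,.079],rot(-11,0),s)
E
```

```text
t 0.1 grasp [ 0.2027 -0.5642  0.2368] z [-0.     0.002 -1.   ] x [0.941 0.338 0.   ] F [-0.2 -0.1 -0. ] open 0.0929 gf 0.0 q [-1.31  0.13  1.49 -0.    1.52 -0.09]
row {'x': 0.372, 'y': -0.1365, 'z': 0.1581, 'ax': -0.0017, 'ay': 0.0003, 'az': 0.5368} steps 6.825522977063152 2.874396231887136
```

>>> carry_out:
  targets:
    - {"hand": 100,"x": 0.372,"y": -0.1365,"z": 0.13,"az": 0.537}
    - {"hand": 100,"x": 0.372,"y": -0.1365,"z": 0.158,"az": 0.537}
    - {"hand": 100,"x": 0.372,"y": -0.1365,"z": 0.158,"az": 0.537}
    - {"hand": 100,"x": 0.372,"y": -0.1365,"z": 0.158,"az": 0.537}
    - {"hand": 100,"x": 0.372,"y": -0.1365,"z": 0.158,"az": 0.537}
    - {"hand": 100,"x": 0.372,"y": -0.1365,"z": 0.158,"az": 0.537}
    - {"hand": 100,"x": 0.372,"y": -0.1365,"z": 0.158,"az": 0.537}
    - {"hand": 100,"x": 0.372,"y": -0.1365,"z": 0.158,"az": 0.537}

```text
schema error: expected keys hand, x, y, z, ax, ay, az
```

Run:
```python
from h import *; from plant import *
s=read_state(); show(s); go([.5066,-.310,.0215],rot(-11,0),s)
im,d=read_camera("wrist"); cv2.imwrite("pics/w1.png",im)
```

```text
t 0.1 grasp [ 0.2027 -0.5642  0.2368] z [-0.     0.002 -1.   ] x [0.941 0.338 0.   ] F [-0.2 -0.1 -0. ] open 0.0929 gf 0.0 q [-1.31  0.13  1.49 -0.    1.52 -0.09]
row {'x': 0.372, 'y': -0.1364, 'z': 0.2156, 'ax': -0.0017, 'ay': 0.0003, 'az': 0.5368} steps 7.216640454647307 2.874396231887136
```

View pics/w1.png

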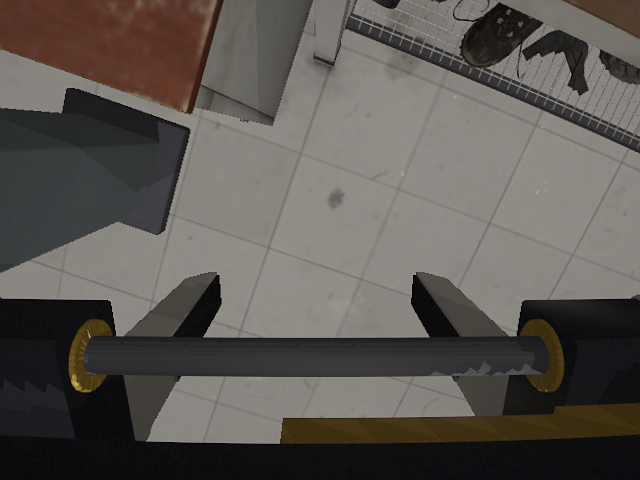

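The move was refused because every row needs all seven keys. The wrist picture shows only the fingers over the floor at the start pose. I'll resend it.

>>> carry_out:
  targets:
    - {"hand": 100,"x": 0.372,"y": -0.1365,"z": 0.13,"ax": 0,"ay": 0,"az": 0.537}
    - {"hand": 100,"x": 0.372,"y": -0.1365,"z": 0.158,"ax": 0,"ay": 0,"az": 0.537}
    - {"hand": 100,"x": 0.372,"y": -0.1365,"z": 0.158,"ax": 0,"ay": 0,"az": 0.537}
    - {"hand": 100,"x": 0.372,"y": -0.1365,"z": 0.158,"ax": 0,"ay": 0,"az": 0.537}
    - {"hand": 100,"x": 0.372,"y": -0.1365,"z": 0.158,"ax": 0,"ay": 0,"az": 0.537}
    - {"hand": 100,"x": 0.372,"y": -0.1365,"z": 0.158,"ax": 0,"ay": 0,"az": 0.537}
    - {"hand": 100,"x": 0.372,"y": -0.1365,"z": 0.158,"ax": 0,"ay": 0,"az": 0.537}
    - {"hand": 100,"x": 0.372,"y": -0.1365,"z": 0.158,"ax": 0,"ay": 0,"az": 0.537}

```text
t: 1.15
tool_pos: [0.5081, -0.3071, 0.2439]
orientation: [-3.125, 0.294, 0.005]
force: [-1.0, -0.5, -0.3]
opening: 0.0928
gripper_force: 0.0
```

Run:
```python
from h import *; from plant import *
s=read_state(); show(s)
c=camera_params("wrist"); im,d=read_camera("wrist"); cv2.imwrite("pics/w2.png",im)
s=read_state(); show(s); go([.5066,-.310,.0215],rot(-11,0),s)
W=cloud(d,c); hsv=cv2.cvtColor(im,cv2.COLOR_BGR2HSV)
m=(W[...,2]>.010)&(W[...,2]<.026)&(d>0)&(abs(W[...,0]-.48)<.12)&(abs(W[...,1]+.305)<.06)
print(m.sum(),np.median(W[m][:,2]),cv2.minAreaRect((W[m][:,:2]*1000).astype(np.float32)))
```

```text
t 1.15 grasp [ 0.5076 -0.3066  0.0769] z [-0.003  0.003 -1.   ] x [ 0.982 -0.187 -0.004] F [-1.  -0.5 -0.3] open 0.0928 gf 0.0 q [-0.63  0.25  1.66  0.    1.24  1.13]
t 1.2 grasp [ 0.5069 -0.3085  0.0782] z [-0.002  0.002 -1.   ] x [ 0.982 -0.188 -0.003] F [-0.1  0.1 -0.2] open 0.093 gf 0.0 q [-0.63  0.25  1.66 -0.    1.24  1.13]
row {'x': -0.0003, 'y': 0.0014, 'z': 0.0567, 'ax': -0.0011, 'ay': 0.0027, 'az': 0.003} steps 0.9067329723569533 0.022153851180860648
15620 0.017732761736883526 ((483.0196533203125, -305.328369140625), (60.334495544433594, 141.0788116455078), 79.155517578125)
```

View pics/w2.png

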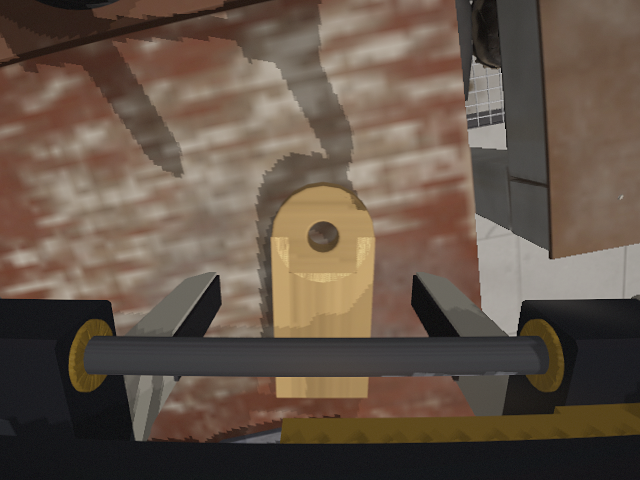

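The wrist view shows the plate squarely between the fingers: hole at (323,237), centre (0.483,-0.305), top at 18 mm, which agrees with the earlier measurement. I'll descend and grip.

>>> carry_out:
  newtons: 25
  targets:
    - {"hand": 100,"x": 0,"y": 0.0012,"z": 0.03,"ax": 0,"ay": 0.002,"az": 0.002}
    - {"hand": 100,"x": 0,"y": 0.0012,"z": 0.0565,"ax": 0,"ay": 0.002,"az": 0.002}
    - {"hand": 100,"x": 0,"y": 0.0012,"z": 0.0565,"ax": 0,"ay": 0.002,"az": 0.002}
    - {"hand": 50,"x": 0,"y": 0.0012,"z": 0.0565,"ax": 0,"ay": 0.002,"az": 0.002}
    - {"hand": 50,"x": 0,"y": 0.0012,"z": 0.0565,"ax": 0,"ay": 0.002,"az": 0.002}
    - {"hand": 50,"x": 0,"y": 0.0012,"z": 0.0565,"ax": 0,"ay": 0.002,"az": 0.002}
    - {"hand": 50,"x": 0,"y": 0.0012,"z": 0.0565,"ax": 0,"ay": 0.002,"az": 0.002}
    - {"hand": 50,"x": 0,"y": 0.0012,"z": 0.0565,"ax": 0,"ay": 0.002,"az": 0.002}

```text
t: 2.2
tool_pos: [0.5068, -0.3118, 0.1909]
orientation: [3.126, -0.304, 0.004]
force: [-1.1, 1.2, 5.5]
opening: 0.0599
gripper_force: 25.0
```

Run:
```python
from h import *; from plant import *
s=read_state(); show(s); go([.5066,-.310,.20],rot(-11,0),s)
```

```text
t 2.2 grasp [ 0.5073 -0.3119  0.0239] z [ 0.003 -0.001 -1.   ] x [ 0.981 -0.193  0.003] F [-1.1  1.2  5.5] open 0.0599 gf 25.0 q [-0.64  0.32  1.68  0.    1.14  1.13]
row {'x': -0.0001, 'y': -0.0016, 'z': -0.1761, 'ax': 0.0003, 'ay': -0.0028, 'az': -0.0022} steps 2.817806180092211 0.018805178988258616
```

```bash
cat >> h.py <<'E'
FM=np.array([-.0955,0,.0149])  # medium foot in grasp frame
def gfoot(p,Rm,f): return np.asarray(p)-Rm@f
E
python3 - <<'E'
from h import *; from plant import *
s=read_state(); Rf=rot(16.85,60)
print(MID,FRONT)
for a,b in((.12,-.08),(.12,0),(.07,0),(0,0)):
    g=gfoot(MID+a*LEAN+b*EX,Rf,FM); print(g.round(3),(g-.167*Rf[:,2]).round(3)); go(g,Rf,s)
E
```

```text
[0.60454389 0.16011147 0.024     ] [0.57123796 0.15002409 0.024     ]
[0.619 0.164 0.218] [0.48  0.122 0.302]
row {'x': -0.1095, 'y': -0.4209, 'z': -0.1111, 'ax': 0.2563, 'ay': 1.0229, 'az': -0.4418} steps 7.182573639490364 6.122279065044084
[0.695 0.188 0.218] [0.557 0.146 0.302]
row {'x': -0.0388, 'y': -0.4585, 'z': -0.1109, 'ax': 0.2563, 'ay': 1.0229, 'az': -0.4418} steps 7.572676691144903 6.122279065044084
[0.671 0.18  0.175] [0.533 0.138 0.258]
row {'x': -0.061, 'y': -0.4468, 'z': -0.0677, 'ax': 0.2563, 'ay': 1.0229, 'az': -0.4418} steps 7.295266529524634 6.122279065044084
[0.638 0.17  0.114] [0.499 0.128 0.198]
row {'x': -0.0921, 'y': -0.4304, 'z': -0.0071, 'ax': 0.2563, 'ay': 1.0229, 'az': -0.4418} steps 7.042506171433059 6.122279065044084
```

>>> carry_out:
  targets:
    - {"hand": 50,"x": 0,"y": 0,"z": -0.05,"ax": 0,"ay": 0,"az": 0}
    - {"hand": 50,"x": 0,"y": 0,"z": -0.11,"ax": 0,"ay": 0,"az": 0}
    - {"hand": 50,"x": -0.0137,"y": -0.053,"z": -0.15,"ax": 0.032,"ay": 0.128,"az": -0.055}
    - {"hand": 50,"x": -0.0274,"y": -0.105,"z": -0.15,"ax": 0.064,"ay": 0.256,"az": -0.11}
    - {"hand": 50,"x": -0.041,"y": -0.158,"z": -0.15,"ax": 0.096,"ay": 0.384,"az": -0.166}
    - {"hand": 50,"x": -0.055,"y": -0.21,"z": -0.14,"ax": 0.128,"ay": 0.511,"az": -0.221}
    - {"hand": 50,"x": -0.0685,"y": -0.263,"z": -0.13,"ax": 0.16,"ay": 0.639,"az": -0.276}
    - {"hand": 50,"x": -0.082,"y": -0.316,"z": -0.12,"ax": 0.192,"ay": 0.767,"az": -0.331}

```text
t: 3.2
tool_pos: [0.4861, 0.0157, 0.3096]
orientation: [-2.79, -0.219, -1.158]
force: [1.0, 1.2, -2.2]
opening: 0.0592
gripper_force: 25.0
```

Run:
```python
from h import *; from plant import *
s=read_state(); show(s); Rf=rot(16.85,60)
go(gfoot(MID+.12*LEAN-.08*EX,Rf,FM),Rf,s); go(gfoot(MID+.12*LEAN,Rf,FM),Rf,s)
```

```text
t 3.2 grasp [0.602  0.0423 0.1924] z [ 0.694  0.159 -0.702] x [0.698 0.09  0.71 ] F [ 1.   1.2 -2.2] open 0.0592 gf 25.0 q [-0.19 -0.48  2.31  0.51  0.62  0.92]
row {'x': -0.0002, 'y': -0.1056, 'z': 0.0186, 'ax': 0.0635, 'ay': 0.2526, 'az': -0.11} steps 1.7153313688482636 1.5141189547580323
row {'x': 0.0553, 'y': -0.1149, 'z': 0.0755, 'ax': 0.0635, 'ay': 0.2526, 'az': -0.11} steps 2.370901655274434 1.5141189547580323
```

>>> carry_out:
  targets:
    - {"hand": 50,"x": 0,"y": -0.0528,"z": 0.0093,"ax": 0.032,"ay": 0.126,"az": -0.055}
    - {"hand": 50,"x": 0,"y": -0.1056,"z": 0.0186,"ax": 0.0635,"ay": 0.2526,"az": -0.11}
    - {"hand": 50,"x": 0,"y": -0.1056,"z": 0.0186,"ax": 0.0635,"ay": 0.2526,"az": -0.11}
    - {"hand": 50,"x": 0.028,"y": -0.11,"z": 0.047,"ax": 0.0635,"ay": 0.2526,"az": -0.11}
    - {"hand": 50,"x": 0.0553,"y": -0.1149,"z": 0.0755,"ax": 0.0635,"ay": 0.2526,"az": -0.11}
    - {"hand": 50,"x": 0.0553,"y": -0.1149,"z": 0.0755,"ax": 0.0635,"ay": 0.2526,"az": -0.11}
    - {"hand": 50,"x": 0.0553,"y": -0.1149,"z": 0.0755,"ax": 0.0635,"ay": 0.2526,"az": -0.11}

```text
t: 4.08
tool_pos: [0.5576, 0.1434, 0.301]
orientation: [-2.578, -0.379, -1.478]
force: [-0.6, 0.0, -1.4]
opening: 0.0598
gripper_force: 25.0
```

Run:
```python
from h import *; from plant import *
s=read_state(); show(s); Rf=rot(16.85,60)
for a in (.12,.06,.05): go(gfoot(MID+a*LEAN,Rf,FM),Rf,s)
for n in("side","top"):
    im,d=read_camera(n); np.save(f"pics/{n}3.npy",d); cv2.imwrite(f"pics/{n}3.png",im)
    W=cloud(d,camera_params(n)).reshape(-1,3); W[:,2]+=.001 if n=="top" else 0
    q=np.stack([W@EX,W@EY,W[:,2]],1)
    # plate face: in lean frame coordinates: n-distance and u-distance relative MID
    f=q-np.array([.6250,YC,.024]); u=.5*f[:,0]+.866*f[:,2]; nn=.866*f[:,0]-.5*f[:,2]
    m=(u>.125)&(u<.18)&(abs(f[:,1])<.022)&(nn>-.02)&(nn<.06)
    h,e=np.histogram(nn[m],np.arange(-.02,.06,.002)); print(n,[(round(float(a),3),int(b)) for a,b in zip(e,h) if b>8])
    m=(abs(nn+.009)<.004)&(abs(f[:,1])<.05)&(u>.06)&(u<.3)
    if m.sum()>30: print('face: n',np.median(nn[m]),'u range',np.percentile(u[m],[1,99]))
    m2=m&(u>.15)&(u<.2); print('y range',np.percentile(f[m2,1],[1,50,99]) if m2.sum()>20 else m2.sum())
cv2.imwrite("pics/c3.png",np.hstack([cv2.resize(cv2.imread("pics/side3.png")[130:290,290:470],None,fx=2.2,fy=2.2),cv2.resize(cv2.imread("pics/top3.png")[140:300,160:340],None,fx=2.2,fy=2.2)]))
```

```text
t 4.075 grasp [0.6956 0.185  0.2167] z [ 0.826  0.249 -0.505] x [0.484 0.145 0.863] F [-0.6  0.  -1.4] open 0.0598 gf 25.0 q [ 0.11 -0.2   2.19  0.94  0.2   0.54]
row {'x': 0.0005, 'y': -0.0024, 'z': -0.0003, 'ax': 0.0008, 'ay': 0.0057, 'az': -0.0018} steps 0.03997538482591527 0.03246458062585543
row {'x': -0.0595, 'y': -0.0023, 'z': 0.0, 'ax': 0.0008, 'ay': 0.0057, 'az': -0.0018} steps 0.9527905816844021 0.03246458062585543
row {'x': -0.0695, 'y': -0.0023, 'z': 0.0001, 'ax': 0.0008, 'ay': 0.0057, 'az': -0.0018} steps 1.1126712533084155 0.03246458062585543
side [(-0.01, 46), (-0.008, 14), (0.024, 9), (0.026, 36), (0.028, 13), (0.03, 13), (0.032, 19), (0.034, 13), (0.036, 9), (0.038, 15), (0.04, 14), (0.042, 16), (0.044, 14), (0.046, 14), (0.048, 10)]
face: n -0.00786464378254767 u range [0.11861071 0.25713507]
y range [-0.03172942  0.00076302  0.02741478]
top [(-0.012, 34), (-0.01, 92), (-0.008, 29)]
face: n -0.009366033870304748 u range [0.13928938 0.25662974]
y range [-0.02984286 -0.0012842   0.02733504]
```

View pics/c3.png

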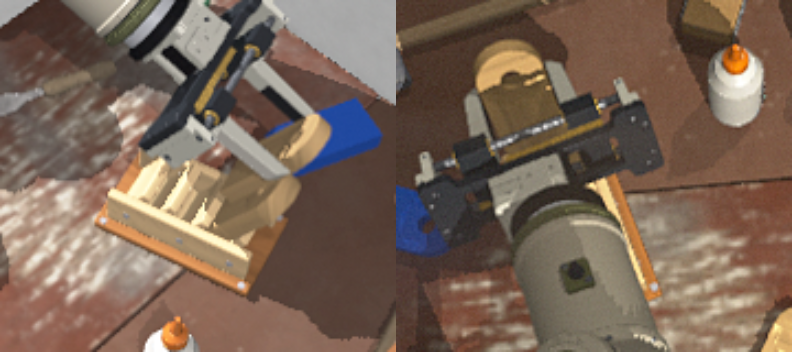

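The side and top crops show the plate parallel to the thick plate, round end up, directly over the middle slot. Its face offset from the slot line is -9 mm as intended. I'll correct and lower it to the mouth.

>>> carry_out:
  targets:
    - {"hand": 50,"x": -0.02,"y": -0.0015,"z": 0,"ax": 0.001,"ay": 0.003,"az": -0.001}
    - {"hand": 50,"x": -0.04,"y": -0.0015,"z": 0,"ax": 0.001,"ay": 0.003,"az": -0.001}
    - {"hand": 50,"x": -0.06,"y": -0.0015,"z": 0,"ax": 0.001,"ay": 0.003,"az": -0.001}
    - {"hand": 50,"x": -0.064,"y": -0.0015,"z": 0,"ax": 0.001,"ay": 0.003,"az": -0.001}
    - {"hand": 50,"x": -0.064,"y": -0.0015,"z": 0,"ax": 0.001,"ay": 0.003,"az": -0.001}

```text
t: 4.8
tool_pos: [0.5258, 0.1359, 0.2465]
orientation: [-2.573, -0.38, -1.485]
force: [0.6, -1.1, -0.4]
opening: 0.0601
gripper_force: 25.0
```

Run:
```python
from h import *; from plant import *
s=read_state(); show(s); Rf=rot(16.85,60)
for a in (.05,.03,.0): go(gfoot(MID+a*LEAN,Rf,FM),Rf,s)
```

```text
t 4.8 grasp [0.6642 0.1778 0.1629] z [ 0.829  0.251 -0.5  ] x [0.479 0.144 0.866] F [ 0.6 -1.1 -0.4] open 0.0601 gf 25.0 q [ 0.1  -0.18  2.3   1.63  0.17 -0.16]
row {'x': -0.006, 'y': -0.0003, 'z': 0.0007, 'ax': 0.0, 'ay': 0.0005, 'az': -0.0006} steps 0.09652237958319018 0.004180823478686759
row {'x': -0.026, 'y': -0.0003, 'z': 0.0007, 'ax': 0.0, 'ay': 0.0005, 'az': -0.0006} steps 0.415931295310092 0.004180823478686759
row {'x': -0.056, 'y': -0.0003, 'z': 0.0007, 'ax': 0.0, 'ay': 0.0005, 'az': -0.0006} steps 0.8958266324491724 0.004180823478686759
```

>>> carry_out:
  targets:
    - {"hand": 50,"x": -0.005,"y": 0,"z": 0.0005,"ax": 0,"ay": 0,"az": 0}
    - {"hand": 50,"x": -0.01,"y": 0,"z": 0.0005,"ax": 0,"ay": 0,"az": 0}
    - {"hand": 50,"x": -0.015,"y": 0,"z": 0.0005,"ax": 0,"ay": 0,"az": 0}
    - {"hand": 50,"x": -0.02,"y": 0,"z": 0.0005,"ax": 0,"ay": 0,"az": 0}
    - {"hand": 50,"x": -0.02,"y": 0,"z": 0.0005,"ax": 0,"ay": 0,"az": 0}

```text
t: 5.42
tool_pos: [0.5172, 0.1334, 0.2293]
orientation: [-2.573, -0.381, -1.485]
force: [0.6, 0.1, -1.5]
opening: 0.0597
gripper_force: 25.0
```

Run:
```python
from h import *; from plant import *
s=read_state(); show(s); Rf=rot(16.85,60)
for a in (.03,.0): go(gfoot(MID+a*LEAN,Rf,FM),Rf,s)
```

```text
t 5.425 grasp [0.6556 0.1753 0.1458] z [ 0.829  0.251 -0.5  ] x [0.479 0.145 0.866] F [ 0.6  0.1 -1.5] open 0.0597 gf 25.0 q [ 0.09 -0.17  2.33  1.86  0.18 -0.4 ]
row {'x': -0.0067, 'y': -0.0003, 'z': -0.0002, 'ax': -0.0001, 'ay': 0.0001, 'az': -0.0003} steps 0.10681998529263376 0.001979566968743557
row {'x': -0.0367, 'y': -0.0003, 'z': -0.0002, 'ax': -0.0001, 'ay': 0.0001, 'az': -0.0003} steps 0.5867034817253299 0.001979566968743557
```

>>> carry_out:
  targets:
    - {"hand": 50,"x": -0.007,"y": 0,"z": 0,"ax": 0,"ay": 0,"az": 0}
    - {"hand": 50,"x": -0.014,"y": 0,"z": 0,"ax": 0,"ay": 0,"az": 0}
    - {"hand": 50,"x": -0.021,"y": 0,"z": 0,"ax": 0,"ay": 0,"az": 0}
    - {"hand": 50,"x": -0.028,"y": 0,"z": 0,"ax": 0,"ay": 0,"az": 0}
    - {"hand": 50,"x": -0.033,"y": 0,"z": 0,"ax": 0,"ay": 0,"az": 0}
    - {"hand": 50,"x": -0.034,"y": 0,"z": 0,"ax": 0,"ay": 0,"az": 0}

```text
t: 6.18
tool_pos: [0.5011, 0.1285, 0.1997]
orientation: [-2.573, -0.381, -1.484]
force: [-0.1, 0.1, -1.8]
opening: 0.0593
gripper_force: 25.0
```

Run:
```python
from h import *; from plant import *
s=read_state(); show(s); Rf=rot(16.85,60)
for a in (.0,): go(gfoot(MID+a*LEAN,Rf,FM),Rf,s)
```

```text
t 6.175 grasp [0.6394 0.1705 0.1162] z [ 0.829  0.251 -0.5  ] x [0.479 0.145 0.866] F [-0.1  0.1 -1.8] open 0.0593 gf 25.0 q [ 0.08 -0.14  2.37  2.17  0.22 -0.72]
row {'x': -0.0026, 'y': -0.0002, 'z': -0.0003, 'ax': -0.0003, 'ay': 0.0005, 'az': -0.0003} steps 0.04221844997551179 0.003567271994210849
```

>>> carry_out:
  targets:
    - {"hand": 50,"x": -0.0015,"y": 0,"z": 0,"ax": 0,"ay": 0,"az": 0}
    - {"hand": 50,"x": -0.003,"y": 0,"z": 0,"ax": 0,"ay": 0,"az": 0}
    - {"hand": 50,"x": -0.003,"y": 0,"z": 0,"ax": 0,"ay": 0,"az": 0}

```text
t: 6.55
tool_pos: [0.4999, 0.1283, 0.1974]
orientation: [-2.572, -0.381, -1.485]
force: [0.7, -0.5, 0.8]
opening: 0.0597
gripper_force: 25.0
```

>>> carry_out:
  targets:
    - {"hand": 75,"x": 0,"y": 0,"z": 0,"ax": 0,"ay": 0,"az": 0}
    - {"hand": 90,"x": 0,"y": 0,"z": 0,"ax": 0,"ay": 0,"az": 0}
    - {"hand": 90,"x": 0,"y": 0,"z": 0,"ax": 0,"ay": 0,"az": 0}
    - {"hand": 90,"x": 0,"y": 0,"z": -0.01,"ax": 0,"ay": 0,"az": 0}
    - {"hand": 90,"x": 0,"y": 0,"z": -0.03,"ax": 0,"ay": 0,"az": 0}
    - {"hand": 90,"x": 0,"y": 0,"z": -0.06,"ax": 0,"ay": 0,"az": 0}
    - {"hand": 90,"x": 0,"y": 0,"z": -0.09,"ax": 0,"ay": 0,"az": 0}
    - {"hand": 90,"x": 0,"y": 0,"z": -0.09,"ax": 0,"ay": 0,"az": 0}

```text
t: 7.55
tool_pos: [0.4568, 0.1119, 0.248]
orientation: [-2.586, -0.385, -1.46]
force: [0.6, -0.1, 0.8]
opening: 0.0837
gripper_force: 0.0
```

Run:
```python
from h import *; from plant import *
s=read_state(); show(s)
go([.4777,-.0422,.15],rot(-29.15,0),s); go([.4777,-.0422,.079],rot(-29.15,0),s)
for n in("side","top"):
    im,d=read_camera(n); cv2.imwrite(f"pics/{n}4.png",im)
    W=cloud(d,camera_params(n)).reshape(-1,3); W[:,2]+=.001 if n=="top" else 0
    q=np.stack([W@EX,W@EY,W[:,2]],1)
    f=q-np.array([.6250,YC,.024]); u=.5*f[:,0]+.866*f[:,2]; nn=.866*f[:,0]-.5*f[:,2]
    m=(abs(nn+.009)<.005)&(abs(f[:,1])<.05)&(u>.06)&(u<.3)
    print(n,m.sum(),'n',np.median(nn[m]),'u',np.percentile(u[m],[1,99]),'y',np.percentile(f[m,1],[1,50,99]))
```

```text
t 7.55 grasp [0.5935 0.1538 0.1618] z [ 0.819  0.251 -0.516] x [0.494 0.15  0.856] F [ 0.6 -0.1  0.8] open 0.0837 gf 0.0 q [ 0.04 -0.47  2.5   1.16  0.24  0.29]
row {'x': 0.0464, 'y': 0.1534, 'z': -0.0572, 'ax': -0.4144, 'ay': -0.9695, 'az': 0.7309} steps 2.7225635651012787 6.869982652168171
row {'x': -0.0144, 'y': 0.1535, 'z': -0.0205, 'ax': -0.4144, 'ay': -0.9695, 'az': 0.7309} steps 2.488707543246932 6.869982652168171
side 247 n -0.005820351659589856 u [0.06113574 0.13612289] y [-0.02996032 -0.00349977  0.03057654]
top 609 n -0.00597413740342214 u [0.06141266 0.13719971] y [-0.02893304  0.00095115  0.0297385 ]
```

>>> carry_out:
  targets:
    - {"hand": 95,"x": 0.03,"y": 0.02,"z": -0.03,"ax": -0.06,"ay": -0.139,"az": 0.104}
    - {"hand": 100,"x": 0.0464,"y": 0.05,"z": -0.05,"ax": -0.118,"ay": -0.277,"az": 0.209}
    - {"hand": 100,"x": 0.0464,"y": 0.09,"z": -0.0572,"ax": -0.178,"ay": -0.416,"az": 0.313}
    - {"hand": 100,"x": 0.0464,"y": 0.13,"z": -0.0572,"ax": -0.237,"ay": -0.554,"az": 0.418}
    - {"hand": 100,"x": 0.0464,"y": 0.1534,"z": -0.0572,"ax": -0.296,"ay": -0.6925,"az": 0.522}
    - {"hand": 100,"x": 0.0464,"y": 0.1534,"z": -0.0572,"ax": -0.355,"ay": -0.831,"az": 0.626}
    - {"hand": 100,"x": 0.0464,"y": 0.1534,"z": -0.0572,"ax": -0.4144,"ay": -0.9695,"az": 0.731}
    - {"hand": 100,"x": 0.0464,"y": 0.1534,"z": -0.0572,"ax": -0.4144,"ay": -0.9695,"az": 0.731}

```text
t: 8.65
tool_pos: [0.4781, -0.041, 0.3156]
orientation: [-3.041, 0.744, -0.052]
force: [0.4, 0.4, -0.7]
opening: 0.093
gripper_force: 0.0
```

Run:
```python
from h import *; from plant import *
s=read_state(); show(s)
go([.478,-.0418,.079],rot(-29.15,0),s)
c=camera_params("wrist"); im,d=read_camera("wrist"); cv2.imwrite("pics/w5.png",im)
W=cloud(d,c)
m=(W[...,2]>.007)&(W[...,2]<.018)&(d>0)&(abs(W[...,0]-.456)<.10)&(abs(W[...,1]+.03)<.08)
n,l,st,_=cv2.connectedComponentsWithStats(m.astype(np.uint8)); m=l==1+st[1:,4].argmax()
print(m.sum(),np.median(W[m][:,2]),cv2.minAreaRect((W[m][:,:2]*1000).astype(np.float32)))
```

```text
t 8.65 grasp [ 0.4839 -0.0406  0.1488] z [ 0.035  0.003 -0.999] x [ 0.887 -0.462  0.03 ] F [ 0.4  0.4 -0.7] open 0.093 gf 0.0 q [-0.2  -0.16  1.94  0.01  1.33  1.85]
row {'x': -0.0018, 'y': 0.002, 'z': 0.0696, 'ax': -0.0188, 'ay': -0.0295, 'az': 0.0291} steps 1.1144506484309116 0.2433634765684786
10386 0.011711956114936223 ((461.0689697265625, -31.835525512695312), (60.22660827636719, 131.69949340820312), 61.04039764404297)
```

>>> carry_out:
  newtons: 25
  targets:
    - {"hand": 100,"x": -0.001,"y": 0.002,"z": 0.04,"ax": -0.019,"ay": -0.0295,"az": 0.028}
    - {"hand": 100,"x": -0.001,"y": 0.002,"z": 0.0696,"ax": -0.019,"ay": -0.0295,"az": 0.028}
    - {"hand": 100,"x": -0.001,"y": 0.002,"z": 0.0696,"ax": -0.019,"ay": -0.0295,"az": 0.028}
    - {"hand": 100,"x": -0.001,"y": 0.002,"z": 0.0696,"ax": -0.019,"ay": -0.0295,"az": 0.028}

```text
t: 9.2
tool_pos: [0.4792, -0.0433, 0.2475]
orientation: [3.039, -0.787, 0.012]
force: [1.3, 0.1, 0.1]
opening: 0.0928
gripper_force: 0.0
```

Run:
```python
from h import *; from plant import *
s=read_state(); show(s)
go([.4789,-.0418,.0205],rot(-29.05,0),s)
```

```text
t 9.2 grasp [ 0.4803 -0.044   0.0805] z [ 0.007 -0.004 -1.   ] x [ 0.874 -0.485  0.008] F [1.3 0.1 0.1] open 0.0928 gf 0.0 q [-0.2  -0.06  1.98 -0.    1.21  1.88]
row {'x': -0.0015, 'y': -0.0012, 'z': 0.0599, 'ax': 0.0, 'ay': -0.0079, 'az': 0.0004} steps 0.9596675218742243 0.042196561596918494
```

>>> carry_out:
  targets:
    - {"hand": 100,"x": -0.001,"y": -0.001,"z": 0.03,"ax": 0,"ay": -0.005,"az": 0}
    - {"hand": 100,"x": -0.001,"y": -0.001,"z": 0.0595,"ax": 0,"ay": -0.005,"az": 0}
    - {"hand": 100,"x": -0.001,"y": -0.001,"z": 0.0595,"ax": 0,"ay": -0.005,"az": 0}
    - {"hand": 50,"x": -0.001,"y": -0.001,"z": 0.0595,"ax": 0,"ay": -0.005,"az": 0}
    - {"hand": 50,"x": -0.001,"y": -0.001,"z": 0.0595,"ax": 0,"ay": -0.005,"az": 0}
    - {"hand": 50,"x": -0.001,"y": -0.001,"z": 0.0595,"ax": 0,"ay": -0.005,"az": 0}
    - {"hand": 50,"x": -0.001,"y": -0.001,"z": 0.0595,"ax": 0,"ay": -0.005,"az": 0}
    - {"hand": 50,"x": -0.001,"y": -0.001,"z": 0.0595,"ax": 0,"ay": -0.005,"az": 0}

```text
t: 10.2
tool_pos: [0.4789, -0.0426, 0.1875]
orientation: [3.038, -0.79, 0.003]
force: [-0.9, -0.2, 3.3]
opening: 0.0598
gripper_force: 25.0
```

Run:
```python
from h import *; from plant import *
s=read_state(); show(s); Rf=rot(16.85,60)
g=s['tool_pos']+.167*R.from_rotvec(s['orientation']).as_matrix()[:,2]
Rm=R.from_rotvec(s['orientation']).as_matrix()
f=Rm.T@(np.array([.457-.07*np.cos(np.radians(-29.05)),-.0297-.07*np.sin(np.radians(-29.05)),.006])-g); print('foot in grasp frame',f)
go(gfoot(FRONT+.12*LEAN-.06*EX,Rf,f),Rf,s)
```

```text
t 10.2 grasp [ 0.4791 -0.0431  0.0205] z [ 0.001 -0.003 -1.   ] x [ 0.873 -0.487  0.002] F [-0.9 -0.2  3.3] open 0.0598 gf 25.0 q [-0.19  0.04  2.01 -0.    1.09  1.89]
foot in grasp frame [-0.09584404 -0.00083637  0.01427126]
row {'x': -0.088, 'y': -0.1339, 'z': -0.1145, 'ax': 0.422, 'ay': 0.9868, 'az': -0.7248} steps 3.151727253225749 6.9345104595323255
```

```bash
cat > kin.py <<'E'
from h import *; from scipy.optimize import least_squares
D=[([.203,-.5645,.4037],[-3.0933,-.5386,.0002],[-1.3114,.1311,1.4893,0,1.523,-.0854]),
([.5068,-.3118,.1909],[3.126,-.304,.004],[-.64,.32,1.68,0,1.14,1.13]),([.4861,.0157,.3096],[-2.79,-.219,-1.158],[-.19,-.48,2.31,.51,.62,.92]),
([.5576,.1434,.301],[-2.578,-.379,-1.478],[.11,-.2,2.19,.94,.2,.54]),([.5258,.1359,.2465],[-2.573,-.38,-1.485],[.1,-.18,2.3,1.63,.17,-.16]),
([.5172,.1334,.2293],[-2.573,-.381,-1.485],[.09,-.17,2.33,1.86,.18,-.4]),([.5011,.1285,.1997],[-2.573,-.381,-1.484],[.08,-.14,2.37,2.17,.22,-.72]),
([.4568,.1119,.248],[-2.586,-.385,-1.46],[.04,-.47,2.5,1.16,.24,.29]),([.4781,-.041,.3156],[-3.041,.744,-.052],[-.2,-.16,1.94,.01,1.33,1.85]),
([.4789,-.0426,.1875],[3.038,-.79,.003],[-.19,.04,2.01,0,1.09,1.89])]
Z=lambda a:R.from_euler('z',a); Y=lambda a:R.from_euler('y',a)
def fk(q,p):
    a1,h,b,L1,a3,L2,d6,s4,s6,o=p
    A=Z(q[0]); B=A*Y(q[1]); C=B*Y(q[2]); T=C*Z(s4*q[3])*Y(q[4])
    P=A.apply([a1,b,h])+B.apply([0,0,L1])+C.apply([a3,0,L2])+T.apply([0,0,d6])
    return P,T*Z(s6*q[5]+o)
def res(p,s4,s6):
    r=[]
    for P,o,q in D:
        x,T=fk(q,[*p[:7],s4,s6,p[7]]); r+=list((x-P)*3)+list((R.from_rotvec(o).inv()*T).as_rotvec()*.3)
    return r
def fit():
    b=None
    for s4 in(1,-1):
        for s6 in(1,-1):
            for o in(0,1.57,3.1,-1.57):
                f=least_squares(res,[.1,.3,.05,.4,0,.4,.1,o],args=(s4,s6))
                if b is None or f.cost<b[0]: b=(f.cost,[*f.x[:7],s4,s6,f.x[7]])
    return b
def ik(P,Rm,p,q0):
    g=lambda q:np.r_[(fk(q,p)[0]-P)*3,(R.from_matrix(Rm).inv()*fk(q,p)[1]).as_rotvec()]
    f=least_squares(g,q0,bounds=([-2.96,-.89,.02,-1.34,0,-2.66],[2.96,2.26,2.5,4.48,2.73,2.66])); return f.x.round(2),f.cost**.5
E
python3 - <<'E'
from kin import *
c,p=fit(); print(c,np.round(p,4))
f=np.array([-.0958,-.0008,.0143]); Rf=rot(16.85,60); q0=[.08,-.2,2.4,1,.3,0]
for a,b in((.12,-.06),(.12,-.03),(.12,0),(.06,0),(.03,0),(0,0)):
    g=gfoot(FRONT+a*LEAN+b*EX,Rf,f); print(a,b,*ik(g-.167*Rf[:,2],Rf,p,q0))
for gx in(-.035,-.025):
  for t in(50,40,30):
    for a in(.12,.06,0):   # tool pitched relative to the plate by 60-t
        Rt=rot(16.85,t); g=FRONT+(a+.07-gx)*LEAN+.008*(.5*np.array([0,0,1])-.866*EX); print(gx,t,a,*ik(g-.167*Rt[:,2],Rt,p,q0))
E
```

```text
0.00021439366836218244 [0.0034 0.3199 0.0518 0.3683 0.0631 0.5504 0.1919 1.     1.     1.5706]
0.12 -0.06 [ 0.06 -0.55  2.45  0.78  0.29  0.69] 5.231748580698207e-11
0.12 -0.03 [ 0.08 -0.42  2.37  0.86  0.25  0.62] 3.0015829623456168e-15
0.12 0 [ 0.1  -0.31  2.28  0.93  0.22  0.56] 8.85938921106332e-15
0.06 0 [ 0.08 -0.3   2.39  1.47  0.19 -0.01] 3.2152405870742913e-15
0.03 0 [ 0.07 -0.28  2.43  1.79  0.2  -0.34] 9.655036162383234e-13
0 0 [ 0.06 -0.25  2.47  2.07  0.23 -0.63] 3.1000629707301603e-16
-0.035 50 0.12 [ 0.12 -0.25  2.12  0.33  0.43  1.16] 6.566313611587788e-13
-0.035 50 0.06 [ 0.11 -0.27  2.24  0.45  0.34  1.02] 5.972987720539568e-15
-0.035 50 0 [ 0.09 -0.26  2.34  0.69  0.25  0.76] 3.638877373632697e-14
-0.035 40 0.12 [ 0.14 -0.17  1.97  0.17  0.66  1.32] 3.4713073720534157e-13
-0.035 40 0.06 [ 0.12 -0.2   2.09  0.2   0.56  1.27] 1.57831857129163e-14
-0.035 40 0 [ 0.11 -0.21  2.21  0.26  0.46  1.19] 3.113993449789567e-13
-0.035 30 0.12 [ 0.15 -0.06  1.8   0.09  0.89  1.39] 6.245627887985174e-10
-0.035 30 0.06 [ 0.14 -0.09  1.93  0.11  0.79  1.36] 2.7464306577738643e-11
-0.035 30 0 [ 0.13 -0.11  2.05  0.13  0.69  1.33] 1.4622643079195055e-12
-0.025 50 0.12 [ 0.12 -0.26  2.14  0.35  0.41  1.14] 5.044009803507604e-13
-0.025 50 0.06 [ 0.1  -0.27  2.26  0.48  0.32  0.99] 2.1116380661168295e-15
-0.025 50 0 [ 0.09 -0.25  2.36  0.75  0.23  0.7 ] 2.2694846711519004e-14
-0.025 40 0.12 [ 0.13 -0.18  1.99  0.17  0.64  1.31] 2.0389393041987475e-13
-0.025 40 0.06 [ 0.12 -0.2   2.11  0.21  0.55  1.26] 6.824762957736959e-15
-0.025 40 0 [ 0.11 -0.2   2.22  0.28  0.45  1.18] 4.3375113645178005e-13
-0.025 30 0.12 [ 0.15 -0.06  1.82  0.09  0.87  1.38] 3.8722419859128813e-10
-0.025 30 0.06 [ 0.14 -0.1   1.95  0.11  0.77  1.36] 1.4120007106722647e-11
-0.025 30 0 [ 0.13 -0.11  2.07  0.13  0.67  1.33] 1.0730670789708823e-12
```

Fitted arm kinematics show the front-slot pose is reachable (q3 2.47 against a 2.5 limit) if I retreat upward along the plate. The current grip will do, so I carry on.

```bash
cat >> h.py <<'E'
FT=np.array([-.0958,-.0008,.0143])
E
python3 - <<'E'
from h import *; from plant import *
s=read_state(); Rf=rot(16.85,60)
go(gfoot(FRONT+.12*LEAN-.03*EX,Rf,FT),Rf,s)
E
```

```text
row {'x': -0.0672, 'y': -0.1555, 'z': -0.1145, 'ax': 0.422, 'ay': 0.9868, 'az': -0.7248} steps 3.2716044540622335 6.9345104595323255
```

>>> carry_out:
  targets:
    - {"hand": 50,"x": 0,"y": 0,"z": -0.05,"ax": 0,"ay": 0,"az": 0}
    - {"hand": 50,"x": 0,"y": 0,"z": -0.11,"ax": 0,"ay": 0,"az": 0}
    - {"hand": 50,"x": -0.01,"y": -0.026,"z": -0.15,"ax": 0.07,"ay": 0.164,"az": -0.121}
    - {"hand": 50,"x": -0.022,"y": -0.052,"z": -0.16,"ax": 0.141,"ay": 0.329,"az": -0.242}
    - {"hand": 50,"x": -0.033,"y": -0.078,"z": -0.16,"ax": 0.211,"ay": 0.493,"az": -0.362}
    - {"hand": 50,"x": -0.044,"y": -0.104,"z": -0.15,"ax": 0.281,"ay": 0.658,"az": -0.483}
    - {"hand": 50,"x": -0.055,"y": -0.13,"z": -0.14,"ax": 0.352,"ay": 0.822,"az": -0.604}
    - {"hand": 50,"x": -0.0672,"y": -0.1555,"z": -0.13,"ax": 0.422,"ay": 0.987,"az": -0.725}

```text
t: 11.2
tool_pos: [0.4952, 0.1272, 0.3164]
orientation: [-2.694, -0.237, -1.326]
force: [1.1, 2.0, -0.4]
opening: 0.0597
gripper_force: 25.0
```

Run:
```python
from h import *; from plant import *
s=read_state(); show(s); Rf=rot(16.85,60)
go(gfoot(FRONT+.12*LEAN-.03*EX,Rf,FT),Rf,s); go(gfoot(FRONT+.12*LEAN,Rf,FT),Rf,s)
```

```text
t 11.2 grasp [0.6245 0.1579 0.2153] z [ 0.774  0.184 -0.606] x [0.602 0.083 0.794] F [ 1.1  2.  -0.4] open 0.0597 gf 25.0 q [ 0.12 -0.44  2.3   0.26  0.37  1.31]
row {'x': -0.0116, 'y': 0.0017, 'z': 0.0092, 'ax': 0.0543, 'ay': 0.1254, 'az': -0.0917} steps 0.23843963821438205 0.8812109113903838
row {'x': 0.0064, 'y': -0.0012, 'z': 0.0331, 'ax': 0.0543, 'ay': 0.1254, 'az': -0.0917} steps 0.5392611897556532 0.8812109113903838
```

>>> carry_out:
  targets:
    - {"hand": 50,"x": -0.01,"y": 0.0015,"z": 0.01,"ax": 0.054,"ay": 0.125,"az": -0.092}
    - {"hand": 50,"x": -0.01,"y": 0.0015,"z": 0.01,"ax": 0.054,"ay": 0.125,"az": -0.092}
    - {"hand": 50,"x": 0,"y": 0,"z": 0.022,"ax": 0.054,"ay": 0.125,"az": -0.092}
    - {"hand": 50,"x": 0.0064,"y": -0.001,"z": 0.033,"ax": 0.054,"ay": 0.125,"az": -0.092}
    - {"hand": 50,"x": 0.0064,"y": -0.001,"z": 0.033,"ax": 0.054,"ay": 0.125,"az": -0.092}
    - {"hand": 50,"x": 0.0064,"y": -0.001,"z": 0.033,"ax": 0.054,"ay": 0.125,"az": -0.092}

```text
t: 11.95
tool_pos: [0.5244, 0.1339, 0.3012]
orientation: [-2.578, -0.377, -1.477]
force: [1.1, -0.3, -0.5]
opening: 0.0595
gripper_force: 25.0
```

Run:
```python
from h import *; from plant import *
Rf=rot(16.85,60)
for n in("side","top"):
    im,d=read_camera(n); cv2.imwrite(f"pics/{n}6.png",im)
    W=cloud(d,camera_params(n)).reshape(-1,3); W[:,2]+=.001 if n=="top" else 0
    q=np.stack([W@EX,W@EY,W[:,2]],1)
    f=q-np.array([.5902,YC,.024]); u=.5*f[:,0]+.866*f[:,2]; nn=.866*f[:,0]-.5*f[:,2]
    m=(u>.2)&(u<.25)&(abs(f[:,1])<.022)&(abs(nn)<.03); print('n med',np.median(nn[m]),m.sum())
    m=(abs(nn+.006)<.005)&(abs(f[:,1])<.05)&(u>.14)&(u<.3)
    print(n,m.sum(),'n',np.median(nn[m]),'u',np.percentile(u[m],[1,99]))
    m&=u>.15; m&=u<.2; print('y',np.percentile(f[m,1],[1,50,99]))
s=read_state(); show(s)
for a in (.12,.055): go(gfoot(FRONT+a*LEAN,Rf,FT),Rf,s)
```

```text
n med -0.004384832188297341 138
side 432 n -0.004787667040266827 u [0.14188045 0.25712756]
y [-0.03272966 -0.00088384  0.02706097]
n med -0.005564271003146812 473
top 1253 n -0.00589967368000803 u [0.14273912 0.25605439]
y [-0.0295442  -0.00056882  0.02814276]
t 12.05 grasp [0.6625 0.1755 0.2173] z [ 0.827  0.249 -0.504] x [0.484 0.143 0.863] F [-0.2  0.2 -1.1] open 0.0601 gf 25.0 q [ 0.09 -0.31  2.28  0.89  0.22  0.59]
row {'x': 0.0001, 'y': -0.0011, 'z': 0.0003, 'ax': 0.0012, 'ay': 0.0052, 'az': -0.0031} steps 0.01879284737429358 0.03300017140663953
row {'x': -0.0649, 'y': -0.0009, 'z': 0.0007, 'ax': 0.0012, 'ay': 0.0052, 'az': -0.0031} steps 1.0379803779787433 0.03300017140663953
```

>>> carry_out:
  targets:
    - {"hand": 50,"x": -0.02,"y": -0.001,"z": 0,"ax": 0.001,"ay": 0.004,"az": -0.002}
    - {"hand": 50,"x": -0.04,"y": -0.001,"z": 0,"ax": 0.001,"ay": 0.004,"az": -0.002}
    - {"hand": 50,"x": -0.06,"y": -0.001,"z": 0,"ax": 0.001,"ay": 0.004,"az": -0.002}
    - {"hand": 50,"x": -0.064,"y": -0.001,"z": 0,"ax": 0.001,"ay": 0.004,"az": -0.002}
    - {"hand": 50,"x": -0.064,"y": -0.001,"z": 0,"ax": 0.001,"ay": 0.004,"az": -0.002}
    - {"hand": 50,"x": -0.064,"y": -0.001,"z": 0,"ax": 0.001,"ay": 0.004,"az": -0.002}

```text
t: 12.8
tool_pos: [0.4938, 0.1257, 0.2471]
orientation: [-2.573, -0.38, -1.485]
force: [-1.1, -0.3, -0.9]
opening: 0.0597
gripper_force: 25.0
```

Run:
```python
from h import *; from plant import *
s=read_state(); show(s); Rf=rot(16.85,60)
for a in (.035,): go(gfoot(FRONT+a*LEAN,Rf,FT),Rf,s)
```

```text
t 12.8 grasp [0.6323 0.1676 0.1636] z [ 0.829  0.251 -0.5  ] x [0.479 0.144 0.866] F [-1.1 -0.3 -0.9] open 0.0597 gf 25.0 q [ 0.08 -0.3   2.39  1.49  0.19 -0.03]
row {'x': -0.0219, 'y': -0.0, 'z': 0.0005, 'ax': 0.0004, 'ay': -0.0001, 'az': -0.0009} steps 0.34984435618207427 0.005380224463056014
```

>>> carry_out:
  targets:
    - {"hand": 50,"x": -0.004,"y": 0,"z": 0.0004,"ax": 0,"ay": 0,"az": 0}
    - {"hand": 50,"x": -0.008,"y": 0,"z": 0.0004,"ax": 0,"ay": 0,"az": 0}
    - {"hand": 50,"x": -0.012,"y": 0,"z": 0.0004,"ax": 0,"ay": 0,"az": 0}
    - {"hand": 50,"x": -0.016,"y": 0,"z": 0.0004,"ax": 0,"ay": 0,"az": 0}
    - {"hand": 50,"x": -0.02,"y": 0,"z": 0.0004,"ax": 0,"ay": 0,"az": 0}
    - {"hand": 50,"x": -0.02,"y": 0,"z": 0.0004,"ax": 0,"ay": 0,"az": 0}

```text
t: 13.55
tool_pos: [0.4844, 0.1229, 0.2291]
orientation: [-2.573, -0.379, -1.484]
force: [0.1, 0.4, -0.1]
opening: 0.0597
gripper_force: 25.0
```

Run:
```python
from h import *; from plant import *
s=read_state(); show(s); Rf=rot(16.85,60)
for a in (.0,): go(gfoot(FRONT+a*LEAN,Rf,FT),Rf,s)
```

```text
t 13.55 grasp [0.6228 0.1648 0.1456] z [ 0.829  0.251 -0.501] x [0.479 0.144 0.866] F [ 0.1  0.4 -0.1] open 0.0597 gf 25.0 q [ 0.07 -0.29  2.42  1.71  0.19 -0.25]
row {'x': -0.0364, 'y': 0.0001, 'z': 0.0001, 'ax': 0.0004, 'ay': 0.0007, 'az': -0.0012} steps 0.582345535143051 0.007818370985455457
```

In by about 14 mm with no contact force. I'll continue down.

>>> carry_out:
  targets:
    - {"hand": 50,"x": -0.006,"y": 0,"z": 0,"ax": 0,"ay": 0,"az": 0}
    - {"hand": 50,"x": -0.012,"y": 0,"z": 0,"ax": 0,"ay": 0,"az": 0}
    - {"hand": 50,"x": -0.018,"y": 0,"z": 0,"ax": 0,"ay": 0,"az": 0}
    - {"hand": 50,"x": -0.024,"y": 0,"z": 0,"ax": 0,"ay": 0,"az": 0}
    - {"hand": 50,"x": -0.03,"y": 0,"z": 0,"ax": 0,"ay": 0,"az": 0}
    - {"hand": 50,"x": -0.034,"y": 0,"z": 0,"ax": 0,"ay": 0,"az": 0}
    - {"hand": 50,"x": -0.034,"y": 0,"z": 0,"ax": 0,"ay": 0,"az": 0}

```text
t: 14.42
tool_pos: [0.468, 0.118, 0.1994]
orientation: [-2.574, -0.379, -1.484]
force: [0.4, 0.3, -0.8]
opening: 0.0597
gripper_force: 25.0
```

Run:
```python
from h import *; from plant import *
s=read_state(); show(s); Rf=rot(16.85,60)
for a in (.0,): go(gfoot(FRONT+a*LEAN,Rf,FT),Rf,s)
```

```text
t 14.425 grasp [0.6063 0.1599 0.1158] z [ 0.828  0.251 -0.501] x [0.48  0.144 0.865] F [ 0.4  0.3 -0.8] open 0.0597 gf 25.0 q [ 0.06 -0.26  2.47  2.04  0.23 -0.59]
row {'x': -0.0021, 'y': 0.0001, 'z': 0.0, 'ax': 0.0003, 'ay': 0.0012, 'az': -0.0014} steps 0.03370513584614066 0.009930176752487153
```

>>> carry_out:
  targets:
    - {"hand": 50,"x": -0.0012,"y": 0,"z": 0,"ax": 0,"ay": 0,"az": 0}
    - {"hand": 50,"x": -0.0025,"y": 0,"z": 0,"ax": 0,"ay": 0,"az": 0}
    - {"hand": 70,"x": -0.0025,"y": 0,"z": 0,"ax": 0,"ay": 0,"az": 0}
    - {"hand": 90,"x": -0.0025,"y": 0,"z": 0,"ax": 0,"ay": 0,"az": 0}
    - {"hand": 95,"x": -0.0025,"y": 0,"z": 0,"ax": 0,"ay": 0,"az": 0}
    - {"hand": 95,"x": 0.01,"y": 0,"z": 0,"ax": 0,"ay": 0,"az": 0}
    - {"hand": 95,"x": 0.03,"y": 0,"z": 0,"ax": 0,"ay": 0,"az": 0}

```text
t: 15.3
tool_pos: [0.4819, 0.1223, 0.2247]
orientation: [-2.575, -0.378, -1.481]
force: [-0.9, 0.6, -1.4]
opening: 0.0886
gripper_force: 0.0
```

>>> carry_out:
  targets:
    - {"hand": 95,"x": 0.03,"y": 0,"z": 0,"ax": 0,"ay": 0,"az": 0}
    - {"hand": 95,"x": 0.06,"y": 0,"z": 0,"ax": 0,"ay": 0,"az": 0}
    - {"hand": 95,"x": 0.09,"y": 0,"z": 0,"ax": 0,"ay": 0,"az": 0}
    - {"hand": 95,"x": 0.12,"y": 0,"z": -0.01,"ax": 0,"ay": 0,"az": 0}
    - {"hand": 95,"x": 0.14,"y": 0,"z": -0.04,"ax": 0,"ay": 0,"az": 0}
    - {"hand": 95,"x": 0.15,"y": 0.04,"z": -0.08,"ax": 0,"ay": 0,"az": 0}
    - {"hand": 95,"x": 0.15,"y": 0.1,"z": -0.08,"ax": 0,"ay": 0,"az": 0}
    - {"hand": 95,"x": 0.15,"y": 0.16,"z": -0.08,"ax": 0,"ay": 0,"az": 0}

```text
t: 16.3
tool_pos: [0.5342, -0.0305, 0.3974]
orientation: [-2.57, -0.383, -1.49]
force: [0.6, 0.8, -0.9]
opening: 0.0883
gripper_force: 0.0
```

Run:
```python
from h import *; from plant import *
show(read_state())
for n in("side","top"):
    im,d=read_camera(n); cv2.imwrite(f"pics/{n}7.png",im)
    W=cloud(d,camera_params(n)).reshape(-1,3); W[:,2]+=.001 if n=="top" else 0
    q=np.stack([W@EX,W@EY,W[:,2]],1)
    for x,h in((.5902,.006),(.625,.009),(.6654,.012)):
        f=q-np.array([x,YC,.024]); u=.5*f[:,0]+.866*f[:,2]; nn=.866*f[:,0]-.5*f[:,2]
        m=(abs(nn+h-.002)<.005)&(abs(f[:,1])<.05)&(u>.075)&(u<.3)
        print(n,m.sum(),'n',np.median(nn[m]),'u',np.percentile(u[m],[1,99]),'y',np.percentile(f[m,1],[1,50,99]))
cv2.imwrite("pics/c7.png",np.hstack([cv2.resize(cv2.imread("pics/side7.png")[130:290,290:470],None,fx=2.2,fy=2.2),cv2.resize(cv2.imread("pics/top7.png")[140:300,160:340],None,fx=2.2,fy=2.2)]))
```

```text
t 16.3 grasp [0.6729 0.0114 0.3144] z [ 0.831  0.251 -0.497] x [0.475 0.146 0.868] F [ 0.6  0.8 -0.9] open 0.0883 gf 0.0 q [-0.34 -0.43  2.18  0.96  0.68  0.38]
side 210 n -0.0017142038083520252 u [0.07650133 0.13987026] y [-0.03180388 -0.00485432  0.02905156]
side 231 n -0.005067874284204334 u [0.07774558 0.14045821] y [-0.03053216 -0.00542014  0.02907466]
side 249 n -0.008650815909215195 u [0.07584419 0.1415758 ] y [-0.03126036 -0.00665989  0.0279184 ]
top 558 n -0.0017579987614312897 u [0.07534607 0.1386954 ] y [-0.02982136 -0.00128053  0.02885221]
top 320 n -0.004618028818702494 u [0.07710674 0.13900976] y [-0.02917028 -0.00040141  0.0298275 ]
top 362 n -0.008182680576167452 u [0.086376   0.14017516] y [-0.02993505 -0.00311232  0.02897928]
```

View pics/c7.png

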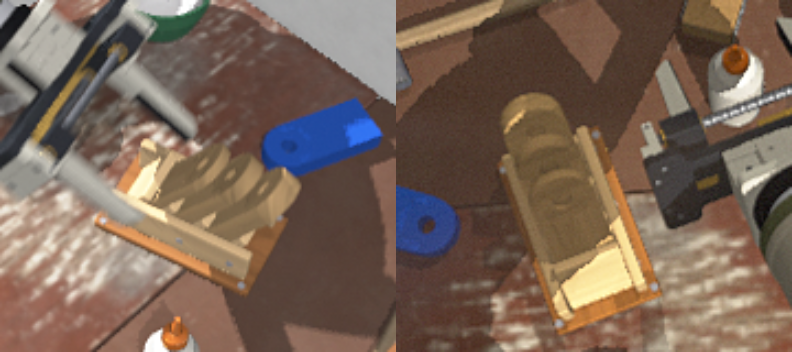

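Both crops show all three plates standing parallel, round ends and holes up. Their tops all sit 0.139–0.141 m along the lean, so all are home. The bottle is upright and the gripper is clear of everything.

```bash
python3 -c "
from plant import robot
print(robot.close_job())"
```

```text
the job is handed in; nothing more can be done
None
```

The job is handed in: the 18 mm plate went into the middle slot first, then the 12 mm plate into the front slot, both square end down and on the slot floor as measured by both cameras, with the thick plate still in the back slot and the jar, bottle and webbing roll not touched, at about 16 s of the 61 s allowed.

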